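# Make up two press-job kits

### The job

Make up two press-job kits from the parts standing on the bench: in the blue tray put the tall slim steel mandrel and one black hub, in the yellow tray the shortest (squat) steel mandrel and the other black hub. Stand each part upright, flat on the floor of a cell of its own; either cell of the tray will do, and so will either hub. Leave the third, stout mandrel where it stands, and keep clear of the press and its lever.

Things in the scene. Friction and masses are not known exactly. Their poses are not given: they have to be found in the camera images.
- blue_tray: Blue kit tray with two cells. Origin: centre of the underside. 66 mm along its x, 128 mm along its y. Two square cells, 58 x 58 mm inside, centred at x = 0, y = +31 and -31 mm; cell floor 3 mm above the origin, walls end 9 mm above it; walls 4 mm thick. Fixed to the bench.
- yellow_tray: Yellow kit tray with two cells. Origin: centre of the underside. 66 mm along its x, 128 mm along its y. Two square cells, 58 x 58 mm inside, centred at x = 0, y = +31 and -31 mm; cell floor 3 mm above the origin, walls end 9 mm above it; walls 4 mm thick. Fixed to the bench.
- slim_mandrel: Tall slim light-grey steel mandrel, the thinnest and tallest of the three: 29 mm diameter, 58 mm high, 0.24 kg. Origin: centre of the underside, z up along the axis; stands upright at the start. Grip round the body, any direction.
- squat_mandrel: Squat light-grey steel mandrel, the shortest of the three: 36 mm diameter, 34 mm high, 0.23 kg. Origin: centre of the underside, z up along the axis; stands upright at the start. Grip round the body, any direction.
- stout_mandrel: Stout light-grey steel mandrel, the widest of the three: 41 mm diameter, 52 mm high. Belongs to no kit; stays where it stands. Origin: centre of the underside.
- hub_a: Black turned flanged hub, 41 mm across the toothed flange, 39 mm high, 28 g, the twin of the other hub. Origin: centre of the underside, z up along the axis; stands upright at the start. Can be gripped from above round the flange (fingertips about 10 mm above its underside, TCP about 30 mm above it), any direction.
- hub_b: Black turned flanged hub, 41 mm across the toothed flange, 39 mm high, 28 g, the twin of the other hub. Origin: centre of the underside, z up along the axis; stands upright at the start. Can be gripped from above round the flange (fingertips about 10 mm above its underside, TCP about 30 mm above it), any direction.
- arbor_press: Purple arbor press, fixed, 0.24 m high, behind the trays; not part of the job, keep clear of it. Its lever (a 12 mm bar with a ball) slopes up, away from the body, from about (50, -54, 140) mm to (-130, -54, 290) mm in its frame, between the robot's start and the work; a clamp block hangs round (87, -54, 112) mm.
Mind the look-alikes: they are no part of the job. Leave any orange look-alike of the hub_b alone.

How it is judged:
By the outcome, as a careful person would: the job done as asked, in the order asked, and still so for the second after the job is handed in, with the robot touching nothing.
It also fails if it takes over 96 s, if anything falls off the work surface, if the arm or the gripper's body presses on something with over 40 N, if the wrist force passes 120 N, or if a joint passes its speed limit or range.

### The arm

A 6-joint arm with a two-finger parallel gripper is mounted at the origin on a cart in front of the work surface, level with it; the furniture and walls round the work are solid. World frame = base frame: x ahead of the robot, y to its left, z up, the work surface at z = 0. Lengths are in mm, angles in rad, forces in N, time in s.
With the tool pointing down it reaches from about 325 to 775 mm from the base axis. Payload 9.3 kg.
Tool frame: the origin (TCP) lies between the finger pads, 19 mm behind the fingertips; this is the grasp point; z points along the fingers, y is the line along which they close (so a half turn about z gives the same grasp; the last joint's range is limited). The gripper opens to 85 mm and grips with 20 to 120 N. Pads are 22 mm wide; open, the fingers measure 114 mm over their backs; the gripper's body (76 mm by 85 mm) begins 54 mm behind the grasp point. The pads swing forward as they close: fully open they stand 13 mm farther back than shut.
Start: joints at [1.083, 0.259, 0.021, 1.334, 0, 1.418], TCP at [180.72, 519.458, 249.979] pointing down, gripper open.
Joint ranges: [-3.04, 3.04], [-0.91, 1.82], [-1.04, 1.36], [-1.92, 1.95], [-1.52, 1.45], [-3.14, 3.14]. Speed limits (rad/s): [2.22, 2.22, 2.79, 3.14, 3.14, 3.14].

### API

Orientations are given as a unit quaternion [w, x, y, z].
In Python, from cell import * gives the robot as it stands. The module is installed in compiled form; this text tells all that it offers.
- The arm moves only by the tool servo_tool, never from a script. Its argument "rows" is a list of rows, each a list of 3 entries, a list of its own where there are three numbers: the shift along the tool's x, y, z each as a share of 0.75 m, from -1 to 1, then the turn, a rotation vector about the tool's x, y, z each as a share of pi rad, from -1 to 1, then the closure, from -1 (fully open) to 1 (shut). In form: [[[tx, ty, tz], [wx, wy, wz], hand], ...]. A call has 1 to 5 rows; each row is the pose to reach, as a shift and turn from the pose commanded when the call began, along the tool's axes at that moment, turning the shorter way round; what a row does not reach only later rows make up. A row lasts 1/10 s, in which the tool goes at most 50 mm and 8.59 degrees, less where a joint would pass 70% of its speed; a pose out of reach is approached as far as the arm can. A call with a number of a shift or a turn outside -1 to 1 is refused whole. A call with a gripper value outside its range is refused whole. The fingers move at their own pace and stop on an object; "grip_force" is the grip in N (left out, the last holds). Time passes only in rows, so rows that repeat a pose let the fingers close. It gives the time, the measured TCP pose, the force, the opening and the grip force at its end, in the units of the state.
- state(): the state, without advancing time (a new reading comes with each control period).
- camera(name): name is "scene" or "side" or "wrist"; returns (picture, depth): 384x512x3 uint8, red, green, blue; 384x512 float32, mm along the optical axis (not along the pixel's ray), 0 where there is no reading.
- get_calibration(name): a dict with "vertical_fov" (degrees; the focal length in pixels is half the picture's height over the tangent of half this angle, whatever the lens; pixels are square), "cx", "cy" (the principal point, pixels), "D" ([k1, k2, p1, p2, k3] as OpenCV has them; the pictures are not rectified), "eye" and "rotation" of the camera in the world. Camera axes: x right, y up, looking along -z (the intrinsics and any distortion apply to the point x, -y, -z); pixel columns grow to the right and rows downward; lengths in mm; the calibration is good to about 2 mm. A picture is of the moment at which its call begins: read the wrist's pose just before it. get_calibration takes no time and is no camera call; for the wrist camera it gives the pose at the moment of the call.
- job_done(): hands the job in; it is judged then, once.
The state is a dict: "clock": time; "qpos": joint angles; "joint_vel": joint speeds; "tau": joint torques, N m; "eef_pos": TCP position; "tool_rot": TCP orientation; "contact_force": force on the tool from outside, world axes, zero at the start; "wrist_torque": the same for the moment, N m; "gripper_width": finger opening in mm; "gripper_force": force on a finger pad.
Only numpy, scipy, OpenCV 4.12 (cv2) and the standard library are available. Lean on these libraries where they do the work, as an engineer would, in place of code of your own. Each camera call takes 0.05 s, during which the arm holds its last target. There are 200 camera calls.

## Working session

There is one attempt and no reset: what is moved stays moved. The work goes in short steps, Python scripts to look and compute and a tool call to move; the robot and the scene stay as the last step left them, time stands still between calls to the robot, and variables do not carry over. Pictures are saved under pics/ and viewed, at most 14 in all, crops included, and the job is handed in when it is done.

Besides the shell and the picture viewer there is one more tool, called after "Emit:" by a JSON object that holds its "name" and its "arguments", one argument or row to a line. servo_tool: Moves the arm, as the interface text tells. Its arguments: {"type":"object","properties":{"rows":{"type":"array","items":{"type":"array"}},"grip_force":{"type":"number"}},"required":["rows"]}

```bash
mkdir -p pics
cat > h.py <<'E'
from cell import *
import numpy as np, cv2
def snap(n,f):
    cal=get_calibration(n); p,d=camera(n); cv2.imwrite(f'pics/{f}.png',p[:,:,::-1]); np.savez(f'pics/{f}.npz',p=p,d=d,**{k:np.array(v) for k,v in cal.items()}); return p,d,cal
def load(f):
    z=np.load(f'pics/{f}.npz'); return z['p'],z['d'],{k:z[k] for k in z.files if k not in 'pd'}
def rays(cal,uv):
    f=192/np.tan(np.radians(float(cal['vertical_fov']))/2)
    K=np.array([[f,0,cal['cx']],[0,f,cal['cy']],[0,0,1.]],float)
    n=cv2.undistortPoints(np.array(uv,float).reshape(-1,1,2),K,np.array(cal['D'],float)).reshape(-1,2)
    c=np.c_[n[:,0],-n[:,1],-np.ones(len(n))]
    return c@np.array(cal['rotation'],float).reshape(3,3).T
def onplane(cal,uv,z):
    r=rays(cal,uv); e=np.array(cal['eye'],float); return e+r*((z-e[2])/r[:,2])[:,None]
def bydepth(cal,uv,d):
    return np.array(cal['eye'],float)+rays(cal,uv)*np.array(d,float).reshape(-1,1)
E
python3 - <<'E'
from h import *
a,_,c=snap('scene','s0'); b,_,c2=snap('side','d0'); snap('wrist','w0')
print(c,c2,state())
cv2.imwrite('pics/two.png',np.vstack([cv2.resize(np.hstack([a,b]),(800,300))])[:,:,::-1])
E
```

```text
{'vertical_fov': 56.62531882393033, 'cx': 259.75676482075636, 'cy': 193.75035065527015, 'D': array([-0.05816359,  0.        ,  0.        ,  0.        ,  0.        ]), 'eye': array([  36.57194552, -731.68429989,  615.4331012 ]), 'rotation': array([ 0.85685045,  0.37370713, -0.14763154, -0.32304059])} {'vertical_fov': 48.17819990670015, 'cx': 253.88701433661407, 'cy': 189.83438894527472, 'D': array([-0.12621707,  0.        ,  0.        ,  0.        ,  0.        ]), 'eye': array([-110.97527073, -481.50617038,  611.99525042]), 'rotation': array([ 0.75598985,  0.32475083, -0.22026253, -0.52392811])} {'clock': 0.15, 'qpos': array([ 1.08339894e+00,  2.59052341e-01,  2.09927768e-02,  1.33371029e+00,
       -1.99298819e-05,  1.41817310e+00]), 'joint_vel': array([-4.87034439e-04,  1.25430673e-04,  2.66846710e-03,  1.14668137e-03,
       -2.63835801e-04,  2.67963814e-06]), 'tau': array([ 3.32580232e-03, -5.55970359e+01,  3.44659138e+01,  1.13451583e-02,
       -1.24546582e-04, -1.50071946e-05]), 'eef_pos': array([180.64419045, 519.30178   , 249.53307768]), 'tool_rot': array([-1.43666101e-04,  1.66606499e-01,  9.86023345e-01, -4.65188906e-04]), 'contact_force': array([ 0.47010416, -0.56981315, -0.30845647]), 'wrist_torque': array([ 0.04067212, -0.00227317,  0.03837545]), 'gripper_force': 0.0, 'gripper_width': 85.45867700590563}
```

View pics/s0.png

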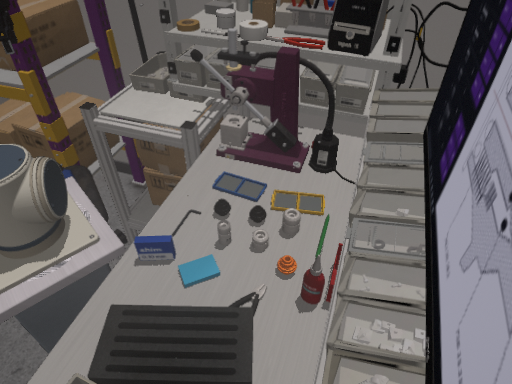

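View pics/d0.png

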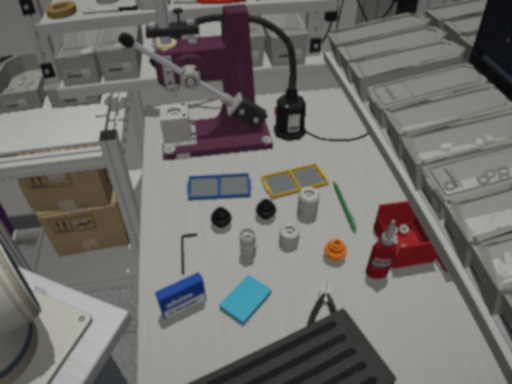

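Scene view: black hubs at (222,207) and (258,213), slim at (224,232), squat at (260,239), stout at (291,220), orange look-alike at (287,265). The blue tray is at (240,186) and the yellow at (298,202). In the side view the same parts are hubs (221,217)/(265,208), slim (247,242), squat (289,235), stout (308,203), orange (335,250). Next I check these in a close crop and measure them.

```bash
python3 - <<'E'
s=open('h.py').read()
s=s.replace("np.array(cal['rotation'],float).reshape(3,3).T","RM(cal).T")
s=s.replace("def rays","from scipy.spatial.transform import Rotation as R\ndef RM(cal):\n    q=np.array(cal['rotation'],float); return R.from_quat(q[[1,2,3,0]]).as_matrix()\ndef rays",1)
s+='''
def cloud(cal,d):
    v,u=np.mgrid[0:384,0:512]; return bydepth(cal,np.c_[u.ravel(),v.ravel()],d.ravel()).reshape(384,512,3)
'''
open('h.py','w').write(s)
E
python3 - <<'E'
from h import *
for f,box in (('s0',(175,160,340,290)),('d0',(175,150,350,280))):
    p,d,c=load(f); P=cloud(c,d); u0,v0,u1,v1=box
    hsv=cv2.cvtColor(p,cv2.COLOR_RGB2HSV)
    # height segmentation
    m=((P[:,:,2]>14)&(P[:,:,2]<75)&(d>0)); mm=np.zeros_like(m); mm[v0:v1,u0:u1]=m[v0:v1,u0:u1]
    n,l,st,ce=cv2.connectedComponentsWithStats(mm.astype(np.uint8))
    for i in range(1,n):
        if st[i,4]<30: continue
        q=P[l==i]; zt=np.percentile(q[:,2],97); t=q[q[:,2]>zt-5]
        print(f,ce[i].round(),st[i,4],'ztop',zt.round(1),'topxy',((t.max(0)+t.min(0))/2)[:2].round(1),'span',np.ptp(t,0)[:2].round(), 'bbox',((q.max(0)+q.min(0))/2)[:2].round(1),np.ptp(q,0)[:2].round(),p[l==i].mean(0).round())
    for nm,lo,hi in (('blue',(100,120,50),(125,255,255)),('yel',(18,130,90),(30,255,255))):
        k=cv2.inRange(hsv,lo,hi); k2=np.zeros_like(k); k2[v0:v0+55,u0:u1]=k[v0:v0+55,u0:u1]
        vv,uu=np.nonzero(k2); X=onplane(c,np.c_[uu,vv],9)[:,:2]
        r=cv2.minAreaRect(X.astype(np.float32)); print(f,nm,len(X),r,cv2.boxPoints(r).round().tolist())
p=load('d0')[0]; q=load('s0')[0]
cv2.imwrite('pics/crop0.png',np.hstack([cv2.resize(p[160:280,180:360],(390,260)),cv2.resize(q[170:290,180:360],(390,260))])[:,:,::-1])
E
```

```text
s0 [286. 163.] 219 ztop 24.1 topxy [ 607.2 -199. ] span [64. 76.] bbox [ 610.5 -191.6] [95. 99.] [78. 58. 67.]
s0 [324. 163.] 155 ztop 38.2 topxy [ 683.7 -278.7] span [35. 27.] bbox [ 692.1 -266.7] [57. 54.] [43. 42. 41.]
s0 [222. 206.] 199 ztop 38.1 topxy [ 371.6 -227.7] span [23. 22.] bbox [ 372.1 -227. ] [39. 37.] [52. 50. 50.]
s0 [257. 213.] 212 ztop 38.3 topxy [ 422.2 -298.8] span [19. 22.] bbox [ 421.8 -299.2] [38. 37.] [51. 49. 48.]
s0 [291. 219.] 350 ztop 51.4 topxy [ 459.  -370.7] span [36. 37.] bbox [ 458.4 -371.2] [37. 38.] [117. 112. 108.]
s0 [224. 230.] 247 ztop 56.3 topxy [ 323.6 -299.8] span [25. 26.] bbox [ 323.8 -299.6] [26. 28.] [107. 103. 101.]
s0 [260. 237.] 236 ztop 33.7 topxy [ 376.8 -358.8] span [37. 36.] bbox [ 376.8 -359. ] [37. 36.] [128. 123. 120.]
s0 [334. 268.] 103 ztop 61.1 topxy [ 421.1 -526.8] span [87. 55.] bbox [ 422.2 -526.9] [89. 55.] [95. 39. 39.]
s0 [286. 264.] 289 ztop 38.6 topxy [ 372.7 -446.7] span [18. 21.] bbox [ 371.5 -446.1] [39. 39.] [151.  85.  50.]
s0 [312. 284.] 243 ztop 74.1 topxy [ 359.4 -523.7] span [23. 36.] bbox [ 358.3 -524.4] [2
[... 950 characters left out ...]
47. 241.] 391 ztop 57.7 topxy [ 324.9 -298.8] span [26. 27.] bbox [ 324.8 -299.1] [26. 27.] [114. 112. 109.]
d0 [336. 250.] 400 ztop 39.6 topxy [ 371.7 -446.2] span [21. 21.] bbox [ 370.3 -445.9] [33. 41.] [155.  92.  42.]
d0 [195. 277.] 91 ztop 61.4 topxy [ 213.3 -255.5] span [22. 29.] bbox [ 213.3 -255.5] [22. 29.] [ 59.  84. 140.]
d0 blue 272 ((461.55682373046875, -182.73892211914062), (64.9000015258789, 126.67959594726562), 24.992389678955078) [[405.0, -139.0], [459.0, -254.0], [518.0, -226.0], [464.0, -112.0]]
d0 yel 356 ((533.3847045898438, -323.8763427734375), (66.79722595214844, 130.2797393798828), 40.0477294921875) [[466.0, -296.0], [550.0, -395.0], [601.0, -352.0], [517.0, -253.0]]
```

View pics/crop0.png

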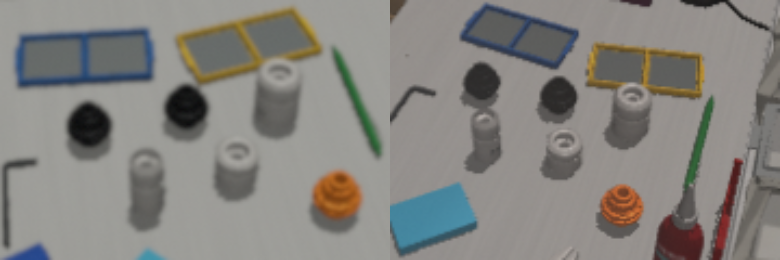

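The crop confirms the choices: slim is the thin tall one, squat the short one, stout the wide one at the far right near the yellow tray. The two hubs are black and the orange look-alike sits apart. Next, where the press and lever are.

Run:
```python
from h import *
for f,pts in (('d0',[(125,40),(135,46),(160,60),(192,75),(225,95),(240,108),(250,112),(175,115),(165,150),(272,148),(290,110)]),('s0',[(197,56),(220,80),(241,95),(265,120),(285,138),(232,60),(234,120),(220,150),(305,160),(325,150)])):
    p,d,c=load(f);P=cloud(c,d)
    for u,v in pts:
        w=d[v-1:v+2,u-1:u+2]; w=w[w>0]
        print(f,u,v,P[v,u].round(), w.min().round() if len(w) else None)
    m=(P[:,:,2]>60)&(P[:,:,2]<600)&(d>0)&(P[:,:,0]>200)&(P[:,:,0]<750)&(P[:,:,1]>-500)&(P[:,:,1]<300)
    Q=P[m]
    for z in range(60,360,30):
        q=Q[(Q[:,2]>=z)&(Q[:,2]<z+30)&(Q[:,1]>-330)]
        if len(q): print(z,len(q),np.percentile(q[:,:2],2,0).round(),np.percentile(q[:,:2],98,0).round())
```

```text
d0 125 40 [473. -16. 297.] 729.0
d0 135 46 [487. -25. 280.] 746.0
d0 160 60 [503. -62. 250.] 773.0
d0 192 75 [ 524. -114.  217.] 794.0
d0 225 95 [ 562. -162.  162.] 848.0
d0 240 108 [ 568. -191.  134.] 862.0
d0 250 112 [ 578. -208.  122.] 872.0
d0 175 115 [558. -41.  89.] 920.0
d0 165 150 [512. -31.  24.] 940.0
d0 272 148 [ 623. -243.    5.] 975.0
d0 290 110 [ 673. -267.   82.] 948.0
60 2696 [ 530. -288.] [734. 291.]
90 1711 [ 547. -269.] [706. 290.]
120 1794 [ 560. -263.] [700. 290.]
150 2234 [ 547. -262.] [741. 296.]
180 1323 [ 514. -261.] [700.  17.]
210 2697 [ 516. -249.] [740. 283.]
240 3937 [ 502. -224.] [743. 293.]
270 1762 [ 472. -196.] [681.  -9.]
300 619 [ 474. -181.] [661.  -9.]
330 56 [561. -45.] [576. -27.]
s0 197 56 [476. -22. 293.] 821.0
s0 220 80 [506. -66. 240.] 847.0
s0 241 95 [ 527. -119.  215.] 845.0
s0 265 120 [ 563. -167.  154.] 878.0
s0 285 138 [ 583. -219.  118.] 883.0
s0 232 60 [557. -50. 271.] 861.0
s0 234 120 [577. -21.  82.] 1015.0
s0 220 150 [507. -43.  21.] 1008.0
s0 305 160 [ 678. -214.   -0.] 1007.0
s0 325 150 [ 677. -278.   70.] 929.0
60 1381 [ 531. -290.] [716. 287.]
90 839 [ 560. -270.] [701. 292.]
120 1042 [ 558. -267.] [698. 288.]
150 1073 [ 540. -265.] [735. 296.]
180 885 [ 512. -262.] [700. -31.]
210 1778 [ 515. -251.] [737. 281.]
240 2377 [ 501. -227.] [746. 292.]
270 1266 [ 472. -194.] [746. 241.]
300 367 [ 474. -181.] [662. -11.]
330 55 [563. -45.] [583. -26.]
```

Run:
```python
from h import *
s=state(); c=get_calibration('wrist'); print('cam eye rel tcp',np.array(c['eye'])-s['eef_pos'])
A=[]
for f in('d0','s0'):
    p,d,c=load(f);P=cloud(c,d).reshape(-1,3); A.append(P[(d.ravel()>0)&(P[:,2]>75)&(P[:,2]<700)])
P=np.vstack(A)
r=np.hypot(P[:,0],P[:,1]);a=np.degrees(np.arctan2(P[:,1],P[:,0]))
for a0 in range(-60,100,10):
    m=(a>=a0)&(a<a0+10)&(r>230); q=P[m]
    print(a0,m.sum(), np.percentile(r[m],[.5,5]).round() if m.any() else '', q[np.argsort(r[m])[len(q)//100]].round() if m.any() else '')
for n,t in dict(b1=(449,-155),b2=(475,-211),y1=(512,-301),y2=(552,-348)).items():
    h=np.hypot(P[:,0]-t[0],P[:,1]-t[1]); i=np.argsort(h)[:40]; print(n,h[i[0]].round(),P[i[[0,20,39]]].round().tolist())
```

```text
cam eye rel tcp [-72.65750492  23.98477782 124.13424373]
-60 21095 [628. 673.] [ 353. -524.   94.]
-50 11674 [682. 693.] [ 463. -504.  162.]
-40 10425 [718. 733.] [ 552. -462.  210.]
-30 7829 [619. 643.] [ 582. -216.   93.]
-20 19183 [525. 572.] [ 516. -113.  211.]
-10 15575 [473. 523.] [476. -19. 298.]
0 4558 [578. 699.] [587.  13. 186.]
10 6517 [660. 666.] [625. 215.  81.]
20 6751 [649. 652.] [580. 292. 234.]
30 2107 [696. 700.] [598. 358. 108.]
40 1435 [1089. 1095.] [709. 828.  96.]
50 1295 [1099. 1154.] [706. 844. 217.]
60 2671 [477. 516.] [167. 449. 294.]
70 2157 [475. 499.] [152. 454. 286.]
80 0  
90 0  
b1 75.0 [[514.0, -119.0, 203.0], [515.0, -113.0, 207.0], [516.0, -115.0, 209.0]]
b2 89.0 [[556.0, -175.0, 129.0], [564.0, -192.0, 122.0], [562.0, -180.0, 134.0]]
y1 103.0 [[592.0, -236.0, 102.0], [594.0, -235.0, 101.0], [593.0, -233.0, 97.0]]
y2 91.0 [[594.0, -429.0, 166.0], [604.0, -424.0, 159.0], [600.0, -428.0, 153.0]]
```

```bash
cat >> h.py <<'E'
def go(*wp,start=None):
    s=state(); p=np.array(start if start is not None else s['eef_pos'],float); q=s['tool_rot']; M=R.from_quat(np.array(q)[[1,2,3,0]]).as_matrix()
    for w in wp:
        d=np.array(w,float)-p; print(w,'d',d.round(1),'tool',(M.T@d/750).round(4),'rows',round(np.linalg.norm(d)/50,1)); p=np.array(w,float)
E
python3 - <<'E'
from h import *
go((335,130,250),(340,-120,230),(324.3,-299.3,140),start=(180.72,519.458,249.979))
E
```

```text
(335, 130, 250) d [ 154.3 -389.5    0. ] tool [-3.649e-01 -4.229e-01  3.000e-04] rows 8.4
(340, -120, 230) d [   5. -250.  -20.] tool [-0.1158 -0.3126  0.027 ] rows 5.0
(324.3, -299.3, 140) d [ -15.7 -179.3  -90. ] tool [-0.0588 -0.2326  0.1202] rows 4.0
```

Emit:
{"name": "servo_tool", "arguments": {
  "rows": [
    [[-0.1825,-0.2115,0],[0,0,0],-0.3],
    [[-0.1825,-0.2115,0],[0,0,0],-0.3],
    [[-0.1825,-0.2115,0],[0,0,0],-0.3],
    [[-0.1825,-0.2115,0],[0,0,0],-0.3],
    [[-0.1825,-0.2115,0],[0,0,0],-0.3]
  ]
}}

```text
clock: 0.65
eef_pos: [258.5, 321.2, 250.1]
tool_rot: [0.0, 0.168, 0.986, -0.0]
contact_force: [-0.6, 1.0, -0.1]
gripper_width: 55.6
gripper_force: 0.0
```

Emit:
{"name": "servo_tool", "arguments": {
  "rows": [
    [[-0.1825,-0.2115,0],[0,0,0],-0.3],
    [[-0.1825,-0.2115,0],[0,0,0],-0.3],
    [[-0.1825,-0.2115,0],[0,0,0],-0.3],
    [[-0.1825,-0.2115,0],[0,0,0],-0.3],
    [[-0.1825,-0.2115,0],[0,0,0],-0.3]
  ]
}}

```text
clock: 1.15
eef_pos: [336.6, 126.4, 250.0]
tool_rot: [0.0, 0.169, 0.986, -0.0]
contact_force: [-0.2, 1.1, 0.1]
gripper_width: 55.7
gripper_force: 0.0
```

Emit:
{"name": "servo_tool", "arguments": {
  "rows": [
    [[-0.115,-0.31,0.027],[0,0,0],-0.3],
    [[-0.115,-0.31,0.027],[0,0,0],-0.3],
    [[-0.115,-0.31,0.027],[0,0,0],-0.3],
    [[-0.115,-0.31,0.027],[0,0,0],-0.3],
    [[-0.115,-0.31,0.027],[0,0,0],-0.3]
  ]
}}

```text
clock: 1.65
eef_pos: [340.0, -119.6, 229.8]
tool_rot: [0.0, 0.166, 0.986, 0.0]
contact_force: [2.2, 0.7, 0.4]
gripper_width: 55.6
gripper_force: 0.0
```

Emit:
{"name": "servo_tool", "arguments": {
  "rows": [
    [[-0.059,-0.233,0.12],[0,0,0],-0.3],
    [[-0.059,-0.233,0.12],[0,0,0],-0.3],
    [[-0.059,-0.233,0.12],[0,0,0],-0.3],
    [[-0.059,-0.233,0.12],[0,0,0],-0.3],
    [[-0.059,-0.233,0.12],[0,0,0],-0.3]
  ]
}}

```text
clock: 2.15
eef_pos: [324.1, -300.9, 136.9]
tool_rot: [-0.001, 0.168, 0.986, 0.001]
contact_force: [0.4, -0.3, 0.4]
gripper_width: 55.3
gripper_force: 0.0
```

Run:
```python
from h import *
p,d,c=snap('wrist','w1'); P=cloud(c,d)
s=state(); print(s['eef_pos'],s['tool_rot'],s['contact_force'])
m=((P[:,:,2]>25)&(P[:,:,2]<75)&(d>0)).astype(np.uint8)
n,l,st,ce=cv2.connectedComponentsWithStats(m)
for i in range(1,n):
    if st[i,4]<150: continue
    q=P[l==i]; zt=np.percentile(q[:,2],97); t=q[q[:,2]>zt-5]
    print(ce[i].round(),st[i,4],'ztop',zt.round(1),((t.max(0)+t.min(0))/2)[:2].round(1),np.ptp(t,0)[:2].round(),p[l==i].mean(0).round())
go((324.3,-299.3,36))
```

```text
[ 324.21758153 -298.9298783   137.88155564] [-0.00116728  0.16806628  0.98577424  0.00123114] [-1.125046   -0.53504808  0.04401291]
[37. 81.] 12914 ztop 46.2 [ 179.  -445.4] [138. 131.] [41. 41. 39.]
[270.  28.] 1617 ztop 61.4 [ 206.3 -252.3] [35. 36.] [ 41.  63. 129.]
[264. 196.] 1062 ztop 58.0 [ 325.3 -298.8] [27. 27.] [140. 137. 130.]
[353. 212.] 728 ztop 40.3 [ 374.  -226.2] [18. 18.] [48. 47. 45.]
[227. 256.] 791 ztop 35.0 [ 377.3 -357.4] [36. 33.] [175. 171. 162.]
[297. 276.] 661 ztop 40.2 [ 421.9 -297.2] [22. 19.] [43. 43. 40.]
[147. 267.] 179 ztop 34.7 [ 363.9 -438.8] [10. 13.] [150.  79.  44.]
[ 71. 292.] 1122 ztop 73.7 [ 354.9 -516. ] [15. 27.] [67. 38. 37.]
[502. 332.] 802 ztop 41.1 [604.9 -94.7] [38. 26.] [71. 47. 56.]
[246. 311.] 280 ztop 39.2 [ 447.9 -362.2] [14. 23.] [89. 87. 82.]
[127. 366.] 490 ztop 62.4 [ 467.9 -507.6] [11. 20.] [68. 22. 21.]
(324.3, -299.3, 36) d [ 1.000e-01 -4.000e-01 -1.019e+02] tool [-0.0006 -0.0007  0.1358] rows 2.0
```

View pics/w1.png

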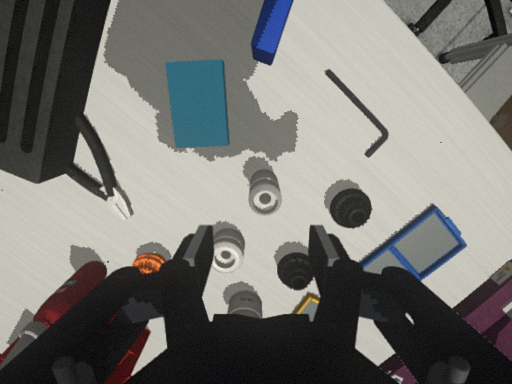

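The wrist view shows slim at (264,196), squat at (228,256) and the hubs at (351,207) and (296,268). All agree with the earlier positions, so I go down on the slim mandrel.

Emit:
{"name": "servo_tool", "arguments": {
  "rows": [
    [[0,0,0.06],[0,0,0],-0.3],
    [[0,0,0.1],[0,0,0],-0.3],
    [[0,0,0.136],[0,0,0],-0.3],
    [[0,0,0.136],[0,0,0],-0.3],
    [[0,0,0.136],[0,0,0],-0.3]
  ],
  "grip_force": 50
}}

```text
clock: 2.7
eef_pos: [325.1, -296.9, 38.5]
tool_rot: [-0.0, 0.166, 0.986, 0.0]
contact_force: [0.3, -0.7, 0.4]
gripper_width: 55.4
gripper_force: 0.0
```

Emit:
{"name": "servo_tool", "arguments": {
  "rows": [
    [[0,0,0],[0,0,0],0.6],
    [[0,0,0],[0,0,0],0.6],
    [[0,0,0],[0,0,0],0.6],
    [[0,0,0],[0,0,0],0.6],
    [[0,0,0],[0,0,0],0.6]
  ]
}}

```text
clock: 3.2
eef_pos: [325.2, -298.1, 39.3]
tool_rot: [0.001, 0.167, 0.986, -0.001]
contact_force: [0.5, 2.8, 8.2]
gripper_width: 26.3
gripper_force: 48.6
```

Emit:
{"name": "servo_tool", "arguments": {
  "rows": [
    [[0,0,-0.03],[0,0,0],0.6],
    [[0,0,-0.08],[0,0,0],0.6],
    [[0,0,-0.14],[0,0,0],0.6],
    [[0,0,-0.14],[0,0,0],0.6],
    [[0,0,-0.14],[0,0,0],0.6]
  ]
}}

```text
clock: 3.7
eef_pos: [324.7, -298.0, 143.9]
tool_rot: [0.001, 0.167, 0.986, -0.001]
contact_force: [0.6, 0.1, -2.7]
gripper_width: 25.9
gripper_force: 49.9
```

Run:
```python
from h import *
go((475.1,-211.1,141),(475.1,-211.1,41))
```

```text
(475.1, -211.1, 141) d [150.4  86.9  -2.9] tool [-0.1513  0.1753  0.0039] rows 3.5
(475.1, -211.1, 41) d [   0.    0. -100.] tool [0.0003 0.0002 0.1333] rows 2.0
```

Emit:
{"name": "servo_tool", "arguments": {
  "rows": [
    [[-0.15,0.175,0],[0,0,0],0.6],
    [[-0.15,0.175,0],[0,0,0],0.6],
    [[-0.15,0.175,0],[0,0,0],0.6],
    [[-0.15,0.175,0],[0,0,0],0.6],
    [[-0.15,0.175,0],[0,0,0],0.6]
  ]
}}

```text
clock: 4.2
eef_pos: [475.4, -208.5, 140.9]
tool_rot: [-0.001, 0.165, 0.986, 0.001]
contact_force: [0.2, -1.0, -2.9]
gripper_width: 26.2
gripper_force: 50.1
```

Emit:
{"name": "servo_tool", "arguments": {
  "rows": [
    [[0,0,0.06],[0,0,0],0.6],
    [[0,0,0.1],[0,0,0],0.6],
    [[0,0,0.12],[0,0,0],0.6],
    [[0,0,0.12],[0,0,0],0.6],
    [[0,0,0.12],[0,0,0],0.6]
  ]
}}

```text
clock: 4.7
eef_pos: [473.2, -210.7, 52.5]
tool_rot: [-0.001, 0.167, 0.986, 0.0]
contact_force: [0.5, -0.2, -1.9]
gripper_width: 26.2
gripper_force: 50.1
```

Run:
```python
from h import *
for k in range(3): print(state()['eef_pos'].round(1),state()['contact_force'].round(1)); snap('side','d1')
p,d,c=snap('scene','s1'); p2=load('d1')[0]
cv2.imwrite('pics/crop1.png',np.hstack([cv2.resize(p2[140:260,160:340],(390,260)),cv2.resize(p[150:270,180:360],(390,260))])[:,:,::-1])
```

```text
[ 473.2 -210.7   52.5] [ 0.5 -0.2 -1.9]
[ 473.7 -211.    53.2] [ 0.2 -0.4 -1.5]
[ 474.  -211.1   53.5] [ 0.7 -0.1 -3.2]
```

View pics/crop1.png

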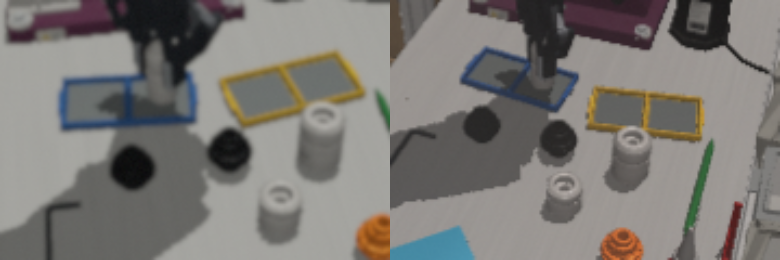

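The slim mandrel hangs over the right-hand blue cell, at (160,90) in the left crop. I lower it to contact.

Emit:
{"name": "servo_tool", "arguments": {
  "rows": [
    [[0,0,0.008],[0,0,0],0.6],
    [[0,0,0.012],[0,0,0],0.6],
    [[0,0,0.014],[0,0,0],0.6],
    [[0,0,0.015],[0,0,0],0.6],
    [[0,0,0.015],[0,0,0],0.6]
  ]
}}

```text
clock: 5.4
eef_pos: [473.8, -210.6, 42.4]
tool_rot: [0.0, 0.167, 0.986, -0.0]
contact_force: [-3.5, 2.5, 9.5]
gripper_width: 26.4
gripper_force: 51.6
```

Emit:
{"name": "servo_tool", "arguments": {
  "rows": [
    [[0,0,0],[0,0,0],0.3],
    [[0,0,0],[0,0,0],0.2],
    [[0,0,0],[0,0,0],0],
    [[0,0,0],[0,0,0],-0.1],
    [[0,0,0],[0,0,0],-0.1]
  ]
}}

```text
clock: 5.9
eef_pos: [473.9, -210.6, 41.4]
tool_rot: [-0.0, 0.167, 0.986, 0.0]
contact_force: [-0.1, 0.3, 0.9]
gripper_width: 47.0
gripper_force: 0.0
```

Emit:
{"name": "servo_tool", "arguments": {
  "rows": [
    [[0,0,-0.03],[0,0,0],-0.1],
    [[0,0,-0.08],[0,0,0],-0.1],
    [[0,0,-0.14],[0,0,0],-0.1],
    [[0,0,-0.14],[0,0,0],-0.3],
    [[0,0,-0.14],[0,0,0],-0.3]
  ]
}}

```text
clock: 6.4
eef_pos: [474.3, -210.9, 147.4]
tool_rot: [0.001, 0.167, 0.986, -0.0]
contact_force: [0.3, 0.1, -0.6]
gripper_width: 55.7
gripper_force: 0.0
```

Run:
```python
from h import *
go((373,-226,140),(373,-226,32))
```

```text
(373, -226, 140) d [-101.3  -15.1   -7.4] tool [ 0.1209 -0.0633  0.0097] rows 2.1
(373, -226, 32) d [   0.    0. -108.] tool [3.00e-04 1.00e-04 1.44e-01] rows 2.2
```

Emit:
{"name": "servo_tool", "arguments": {
  "rows": [
    [[0.121,-0.063,0.01],[0,0,0],-0.3],
    [[0.121,-0.063,0.01],[0,0,0],-0.3],
    [[0.121,-0.063,0.01],[0,0,0],-0.3],
    [[0.121,-0.063,0.01],[0,0,0],-0.3],
    [[0.121,-0.063,0.01],[0,0,0],-0.3]
  ]
}}

```text
clock: 6.9
eef_pos: [373.1, -225.6, 138.6]
tool_rot: [-0.0, 0.167, 0.986, 0.0]
contact_force: [0.4, -0.3, 0.4]
gripper_width: 55.4
gripper_force: 0.0
```

Emit:
{"name": "servo_tool", "arguments": {
  "rows": [
    [[0,0,0.06],[0,0,0],-0.3],
    [[0,0,0.1],[0,0,0],-0.3],
    [[0,0,0.13],[0,0,0],-0.3],
    [[0,0,0.13],[0,0,0],-0.3],
    [[0,0,0.13],[0,0,0],-0.3]
  ],
  "grip_force": 25
}}

```text
clock: 7.4
eef_pos: [373.3, -225.3, 41.5]
tool_rot: [-0.0, 0.166, 0.986, 0.0]
contact_force: [0.6, -0.2, 0.4]
gripper_width: 55.5
gripper_force: 0.0
```

Run:
```python
from h import *
for k in range(3): p,d,c=snap('wrist','w2')
print(state()['eef_pos'],state()['contact_force'])
go((373,-226,31))
```

```text
[ 373.55278883 -225.93139161   42.54894217] [ 0.27726643 -0.10542217  1.50867302]
(373, -226, 31) d [ -0.6  -0.1 -11.5] tool [ 0.0007 -0.0003  0.0154] rows 0.2
```

View pics/w2.png

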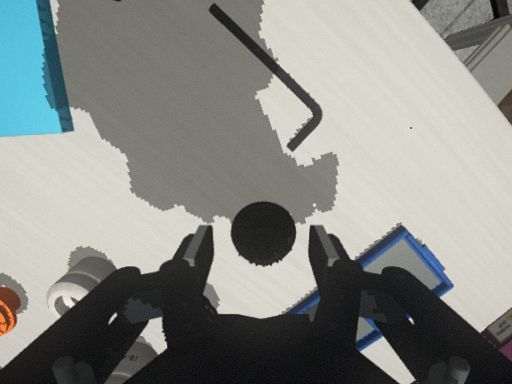

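The hub is centred between the fingers at (263,233).

Emit:
{"name": "servo_tool", "arguments": {
  "rows": [
    [[0,0,0.008],[0,0,0],-0.3],
    [[0,0,0.015],[0,0,0],-0.3],
    [[0,0,0.015],[0,0,0],-0.3],
    [[0,0,0.015],[0,0,0],0.1],
    [[0,0,0.015],[0,0,0],0.3]
  ]
}}

```text
clock: 8.05
eef_pos: [372.6, -225.5, 30.5]
tool_rot: [0.0, 0.167, 0.986, -0.0]
contact_force: [-0.5, 1.0, 2.5]
gripper_width: 37.6
gripper_force: 24.7
```

Emit:
{"name": "servo_tool", "arguments": {
  "rows": [
    [[0,0,0],[0,0,0],0.3],
    [[0,0,0],[0,0,0],0.3],
    [[0,0,0],[0,0,0],0.3]
  ]
}}

```text
clock: 8.35
eef_pos: [372.6, -225.5, 30.5]
tool_rot: [0.0, 0.167, 0.986, -0.0]
contact_force: [-1.9, 0.6, 6.1]
gripper_width: 38.0
gripper_force: 24.9
```

Emit:
{"name": "servo_tool", "arguments": {
  "rows": [
    [[0,0,-0.03],[0,0,0],0.3],
    [[0,0,-0.08],[0,0,0],0.3],
    [[0,0,-0.14],[0,0,0],0.3],
    [[0,0,-0.16],[0,0,0],0.3],
    [[0,0,-0.16],[0,0,0],0.3]
  ]
}}

```text
clock: 8.85
eef_pos: [373.6, -226.3, 152.5]
tool_rot: [0.002, 0.167, 0.986, -0.001]
contact_force: [0.2, 0.1, -0.4]
gripper_width: 37.5
gripper_force: 25.5
```

Run:
```python
from h import *
go((448.9,-154.9,148),(448.9,-154.9,45))
```

```text
(448.9, -154.9, 148) d [75.3 71.4 -4.5] tool [-0.0635  0.1229  0.006 ] rows 2.1
(448.9, -154.9, 45) d [   0.    0. -103.] tool [0.0006 0.0002 0.1373] rows 2.1
```

Emit:
{"name": "servo_tool", "arguments": {
  "rows": [
    [[-0.0635,0.123,0],[0,0,0],0.3],
    [[-0.0635,0.123,0],[0,0,0],0.3],
    [[-0.0635,0.123,0],[0,0,0],0.3],
    [[-0.0635,0.123,0],[0,0,0],0.3],
    [[-0.0635,0.123,0],[0,0,0],0.3]
  ]
}}

```text
clock: 9.35
eef_pos: [447.1, -154.1, 149.3]
tool_rot: [-0.001, 0.167, 0.986, 0.0]
contact_force: [-0.1, -1.0, -0.4]
gripper_width: 37.9
gripper_force: 25.6
```

Emit:
{"name": "servo_tool", "arguments": {
  "rows": [
    [[0,0,0.06],[0,0,0],0.3],
    [[0,0,0.11],[0,0,0],0.3],
    [[0,0,0.137],[0,0,0],0.3],
    [[0,0,0.137],[0,0,0],0.3],
    [[0,0,0.137],[0,0,0],0.3]
  ]
}}

```text
clock: 9.85
eef_pos: [447.4, -154.8, 47.8]
tool_rot: [-0.0, 0.167, 0.986, 0.0]
contact_force: [0.9, -0.3, -0.8]
gripper_width: 37.8
gripper_force: 25.6
```

Run:
```python
from h import *
for k in range(3): p2,d,c=snap('side','d2')
print(state()['eef_pos'],state()['contact_force'])
p,d,c=snap('scene','s2')
cv2.imwrite('pics/crop2.png',np.hstack([cv2.resize(p2[140:260,160:340],(390,260)),cv2.resize(p[150:270,180:360],(390,260))])[:,:,::-1])
go((448.9,-154.9,33.5))
```

```text
[ 448.45763287 -154.75138006   48.80200993] [0.23642217 0.06150089 0.38991589]
(448.9, -154.9, 33.5) d [  0.4  -0.3 -15.2] tool [-0.0007 -0.0002  0.0203] rows 0.3
```

View pics/crop2.png

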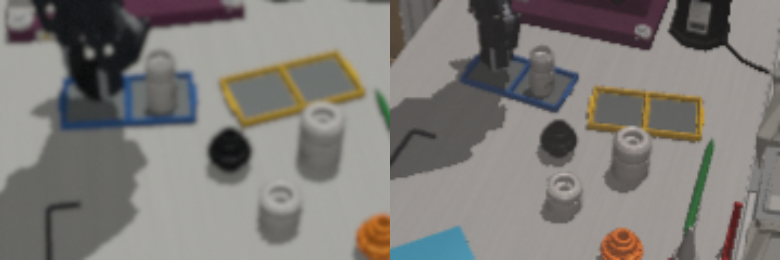

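The slim mandrel stands upright in the right blue cell, at (160,95) in the left crop. The hub is over the left cell, at (95,85).

Emit:
{"name": "servo_tool", "arguments": {
  "rows": [
    [[0,0,0.008],[0,0,0],0.3],
    [[0,0,0.014],[0,0,0],0.3],
    [[0,0,0.018],[0,0,0],0.3],
    [[0,0,0.02],[0,0,0],0.3],
    [[0,0,0.02],[0,0,0],0.3]
  ]
}}

```text
clock: 10.55
eef_pos: [448.0, -153.9, 33.3]
tool_rot: [0.0, 0.167, 0.986, -0.0]
contact_force: [-3.8, 1.9, 16.7]
gripper_width: 37.4
gripper_force: 26.7
```

Emit:
{"name": "servo_tool", "arguments": {
  "rows": [
    [[0,0,0],[0,0,0],0.05],
    [[0,0,0],[0,0,0],0],
    [[0,0,0],[0,0,0],-0.1],
    [[0,0,0],[0,0,0],-0.15],
    [[0,0,0],[0,0,0],-0.15]
  ]
}}

```text
clock: 11.05
eef_pos: [447.8, -153.9, 32.3]
tool_rot: [-0.0, 0.167, 0.986, 0.0]
contact_force: [1.1, -0.6, -0.2]
gripper_width: 49.2
gripper_force: 0.0
```

Emit:
{"name": "servo_tool", "arguments": {
  "rows": [
    [[0,0,-0.03],[0,0,0],-0.15],
    [[0,0,-0.08],[0,0,0],-0.15],
    [[0,0,-0.14],[0,0,0],-0.15],
    [[0,0,-0.16],[0,0,0],-0.3],
    [[0,0,-0.16],[0,0,0],-0.3]
  ]
}}

```text
clock: 11.55
eef_pos: [449.0, -154.6, 154.8]
tool_rot: [0.002, 0.167, 0.986, -0.001]
contact_force: [-0.4, -0.1, -0.1]
gripper_width: 55.6
gripper_force: 0.0
```

Run:
```python
from h import *
go((377.2,-358.2,145),(377.2,-358.2,31))
```

```text
(377.2, -358.2, 145) d [ -71.8 -203.6   -9.8] tool [ 0.0013 -0.2879  0.0133] rows 4.3
(377.2, -358.2, 31) d [   0.    0. -114.] tool [7.00e-04 1.00e-04 1.52e-01] rows 2.3
```

Emit:
{"name": "servo_tool", "arguments": {
  "rows": [
    [[0.001,-0.288,0.013],[0,0,0],-0.3],
    [[0.001,-0.288,0.013],[0,0,0],-0.3],
    [[0.001,-0.288,0.013],[0,0,0],-0.3],
    [[0.001,-0.288,0.013],[0,0,0],-0.3],
    [[0.001,-0.288,0.013],[0,0,0],-0.3]
  ]
}}

```text
clock: 12.05
eef_pos: [374.4, -361.1, 140.9]
tool_rot: [-0.001, 0.168, 0.986, 0.0]
contact_force: [0.2, -0.4, 0.5]
gripper_width: 55.0
gripper_force: 0.0
```

Emit:
{"name": "servo_tool", "arguments": {
  "rows": [
    [[0,0,0.06],[0,0,0],-0.3],
    [[0,0,0.11],[0,0,0],-0.3],
    [[0,0,0.135],[0,0,0],-0.3],
    [[0,0,0.135],[0,0,0],-0.3],
    [[0,0,0.135],[0,0,0],-0.3]
  ],
  "grip_force": 50
}}

```text
clock: 12.55
eef_pos: [376.2, -357.2, 41.2]
tool_rot: [-0.0, 0.166, 0.986, 0.001]
contact_force: [0.1, 0.0, 0.7]
gripper_width: 55.5
gripper_force: 0.0
```

Run:
```python
from h import *
for k in range(3): p,d,c=snap('wrist','w3')
print(state()['contact_force'])
go((377.2,-358.2,31))
```

```text
[-0.29412838 -0.53574772  0.73013809]
(377.2, -358.2, 31) d [  0.4  -0.1 -11.6] tool [-0.0005  0.0001  0.0155] rows 0.2
```

View pics/w3.png

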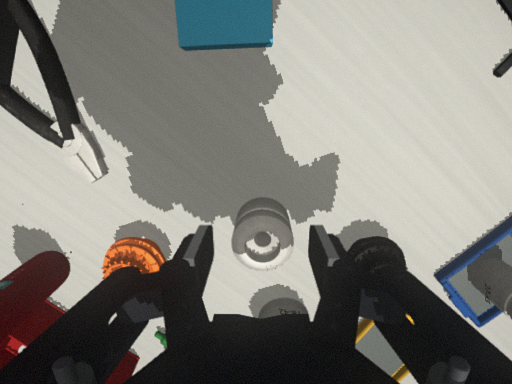

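The squat mandrel is centred between the fingers at (263,235), and the hub and the orange part are clear of them.

Emit:
{"name": "servo_tool", "arguments": {
  "rows": [
    [[0,0,0.008],[0,0,0],-0.3],
    [[0,0,0.016],[0,0,0],-0.3],
    [[0,0,0.016],[0,0,0],-0.3],
    [[0,0,0.016],[0,0,0],0.1],
    [[0,0,0.016],[0,0,0],0.4]
  ]
}}

```text
clock: 13.2
eef_pos: [376.3, -357.8, 29.8]
tool_rot: [0.0, 0.167, 0.986, -0.0]
contact_force: [-0.1, 0.2, -0.3]
gripper_width: 33.8
gripper_force: 49.7
```

Emit:
{"name": "servo_tool", "arguments": {
  "rows": [
    [[0,0,0],[0,0,0],0.4],
    [[0,0,0],[0,0,0],0.4],
    [[0,0,0],[0,0,0],0.4]
  ]
}}

```text
clock: 13.5
eef_pos: [376.3, -357.8, 29.7]
tool_rot: [0.0, 0.167, 0.986, -0.0]
contact_force: [-1.2, 1.1, 4.5]
gripper_width: 34.0
gripper_force: 50.4
```

Emit:
{"name": "servo_tool", "arguments": {
  "rows": [
    [[0,0,-0.03],[0,0,0],0.4],
    [[0,0,-0.08],[0,0,0],0.4],
    [[0,0,-0.14],[0,0,0],0.4],
    [[0,0,-0.16],[0,0,0],0.4],
    [[0,0,-0.16],[0,0,0],0.4]
  ]
}}

```text
clock: 14.0
eef_pos: [376.9, -358.7, 151.6]
tool_rot: [0.002, 0.167, 0.986, -0.002]
contact_force: [1.0, 0.7, -2.3]
gripper_width: 33.8
gripper_force: 50.6
```

Run:
```python
from h import *
go((552.5,-348.5,148),(552.5,-348.5,45))
```

```text
(552.5, -348.5, 148) d [175.6  10.2  -3.6] tool [-0.2166  0.0898  0.0054] rows 3.5
(552.5, -348.5, 45) d [   0.    0. -103.] tool [0.0005 0.0003 0.1373] rows 2.1
```

Emit:
{"name": "servo_tool", "arguments": {
  "rows": [
    [[-0.2165,0.09,0],[0,0,0],0.4],
    [[-0.2165,0.09,0],[0,0,0],0.4],
    [[-0.2165,0.09,0],[0,0,0],0.4],
    [[-0.2165,0.09,0],[0,0,0],0.4],
    [[-0.2165,0.09,0],[0,0,0],0.4]
  ]
}}

```text
clock: 14.5
eef_pos: [554.3, -346.2, 146.0]
tool_rot: [-0.001, 0.165, 0.986, 0.001]
contact_force: [-0.3, -0.2, -2.1]
gripper_width: 33.7
gripper_force: 50.5
```

Emit:
{"name": "servo_tool", "arguments": {
  "rows": [
    [[0,0,0.06],[0,0,0],0.4],
    [[0,0,0.11],[0,0,0],0.4],
    [[0,0,0.137],[0,0,0],0.4],
    [[0,0,0.137],[0,0,0],0.4],
    [[0,0,0.137],[0,0,0],0.4]
  ]
}}

```text
clock: 15.0
eef_pos: [551.0, -347.3, 46.2]
tool_rot: [-0.001, 0.167, 0.986, 0.0]
contact_force: [-0.4, -0.3, -1.3]
gripper_width: 33.7
gripper_force: 50.5
```

Run:
```python
from h import *
for k in range(3): p2,d,c=snap('side','d3')
print(state()['eef_pos'],state()['contact_force'])
p,d,c=snap('scene','s3')
cv2.imwrite('pics/crop3.png',np.hstack([cv2.resize(p2[140:260,160:340],(390,260)),cv2.resize(p[150:270,180:360],(390,260))])[:,:,::-1])
go((552.5,-348.5,33))
```

```text
[ 552.15953819 -347.94181369   48.2014965 ] [ 0.4114522   0.0484435  -1.99066858]
(552.5, -348.5, 33) d [  0.3  -0.6 -15.2] tool [-0.0006 -0.0006  0.0203] rows 0.3
```

View pics/crop3.png

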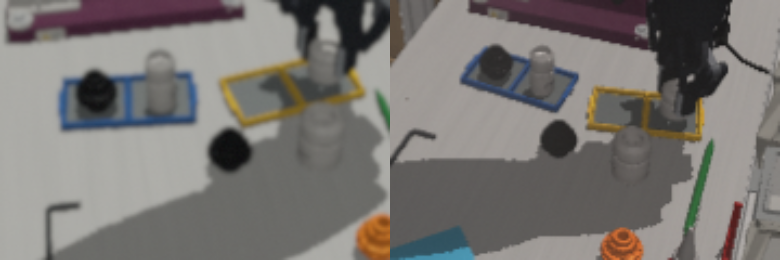

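The blue kit is in place, with the hub at (95,90) and the slim mandrel at (160,80) in the left crop. The squat mandrel hangs over the far yellow cell at (325,65), so I lower it.

Emit:
{"name": "servo_tool", "arguments": {
  "rows": [
    [[0,0,0.008],[0,0,0],0.4],
    [[0,0,0.014],[0,0,0],0.4],
    [[0,0,0.018],[0,0,0],0.4],
    [[0,0,0.02],[0,0,0],0.4],
    [[0,0,0.02],[0,0,0],0.4]
  ]
}}

```text
clock: 15.7
eef_pos: [551.7, -347.2, 32.8]
tool_rot: [0.0, 0.167, 0.986, -0.0]
contact_force: [-3.4, 3.1, 9.6]
gripper_width: 33.9
gripper_force: 51.7
```

Emit:
{"name": "servo_tool", "arguments": {
  "rows": [
    [[0,0,0],[0,0,0],0.15],
    [[0,0,0],[0,0,0],0.1],
    [[0,0,0],[0,0,0],0],
    [[0,0,0],[0,0,0],-0.1],
    [[0,0,0],[0,0,0],-0.1]
  ]
}}

```text
clock: 16.2
eef_pos: [551.8, -347.3, 31.6]
tool_rot: [-0.0, 0.167, 0.986, 0.0]
contact_force: [1.3, -0.1, -0.4]
gripper_width: 46.8
gripper_force: 0.0
```

Emit:
{"name": "servo_tool", "arguments": {
  "rows": [
    [[0,0,-0.03],[0,0,0],-0.1],
    [[0,0,-0.08],[0,0,0],-0.1],
    [[0,0,-0.14],[0,0,0],-0.1],
    [[0,0,-0.16],[0,0,0],-0.3],
    [[0,0,-0.16],[0,0,0],-0.3]
  ]
}}

```text
clock: 16.7
eef_pos: [552.8, -348.1, 154.9]
tool_rot: [0.002, 0.167, 0.986, -0.001]
contact_force: [0.4, -1.0, -0.4]
gripper_width: 55.3
gripper_force: 0.0
```

Run:
```python
from h import *
go((422.3,-297.6,145),(422.3,-297.6,31))
```

```text
(422.3, -297.6, 145) d [-130.5   50.5   -9.9] tool [0.1865 0.0065 0.0123] rows 2.8
(422.3, -297.6, 31) d [   0.    0. -114.] tool [0.0008 0.0003 0.152 ] rows 2.3
```

Emit:
{"name": "servo_tool", "arguments": {
  "rows": [
    [[0.1865,0.0065,0.012],[0,0,0],-0.3],
    [[0.1865,0.0065,0.012],[0,0,0],-0.3],
    [[0.1865,0.0065,0.012],[0,0,0],-0.3],
    [[0.1865,0.0065,0.012],[0,0,0],-0.3],
    [[0.1865,0.0065,0.012],[0,0,0],-0.3]
  ]
}}

```text
clock: 17.2
eef_pos: [420.6, -296.5, 142.3]
tool_rot: [-0.0, 0.167, 0.986, 0.0]
contact_force: [1.1, 0.1, 0.9]
gripper_width: 55.7
gripper_force: 0.0
```

Emit:
{"name": "servo_tool", "arguments": {
  "rows": [
    [[0,0,0.06],[0,0,0],-0.3],
    [[0,0,0.11],[0,0,0],-0.3],
    [[0,0,0.135],[0,0,0],-0.3],
    [[0,0,0.135],[0,0,0],-0.3],
    [[0,0,0.135],[0,0,0],-0.3]
  ],
  "grip_force": 25
}}

```text
clock: 17.7
eef_pos: [422.0, -297.2, 41.4]
tool_rot: [-0.0, 0.166, 0.986, 0.0]
contact_force: [0.8, -0.1, 0.6]
gripper_width: 55.7
gripper_force: 0.0
```

Run:
```python
from h import *
for k in range(3): p,d,c=snap('wrist','w4')
print(state()['contact_force'])
go((422.3,-297.6,30.5))
```

```text
[ 0.09907766 -0.1965512  -0.08477005]
(422.3, -297.6, 30.5) d [  0.1  -0.1 -12.1] tool [-0.0002 -0.0001  0.0162] rows 0.2
```

View pics/w4.png

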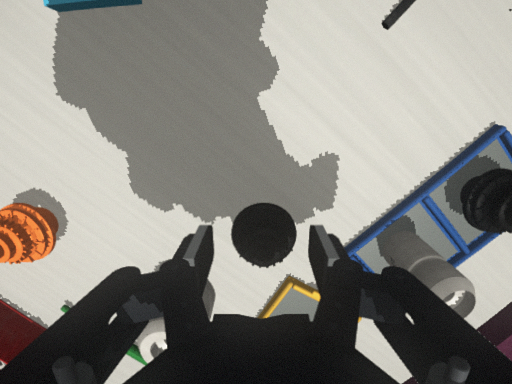

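The second hub is centred between the fingers at (263,234).

Emit:
{"name": "servo_tool", "arguments": {
  "rows": [
    [[0,0,0.008],[0,0,0],-0.3],
    [[0,0,0.016],[0,0,0],-0.3],
    [[0,0,0.016],[0,0,0],-0.3],
    [[0,0,0.016],[0,0,0],0.1],
    [[0,0,0.016],[0,0,0],0.3]
  ]
}}

```text
clock: 18.35
eef_pos: [421.3, -296.7, 29.7]
tool_rot: [0.0, 0.167, 0.986, 0.0]
contact_force: [0.1, 0.9, 1.0]
gripper_width: 37.8
gripper_force: 25.0
```

Emit:
{"name": "servo_tool", "arguments": {
  "rows": [
    [[0,0,0],[0,0,0],0.3],
    [[0,0,0],[0,0,0],0.3],
    [[0,0,0],[0,0,0],0.3]
  ]
}}

```text
clock: 18.65
eef_pos: [421.3, -296.8, 29.7]
tool_rot: [0.0, 0.167, 0.986, -0.0]
contact_force: [-0.9, 2.7, 4.4]
gripper_width: 37.9
gripper_force: 25.2
```

Emit:
{"name": "servo_tool", "arguments": {
  "rows": [
    [[0,0,-0.03],[0,0,0],0.3],
    [[0,0,-0.08],[0,0,0],0.3],
    [[0,0,-0.14],[0,0,0],0.3],
    [[0,0,-0.16],[0,0,0],0.3],
    [[0,0,-0.16],[0,0,0],0.3]
  ]
}}

```text
clock: 19.15
eef_pos: [422.2, -297.8, 151.9]
tool_rot: [0.002, 0.167, 0.986, -0.001]
contact_force: [-0.7, -0.2, -0.5]
gripper_width: 38.5
gripper_force: 25.4
```

Run:
```python
from h import *
go((512.5,-301.1,148),(512.5,-301.1,45))
```

```text
(512.5, -301.1, 148) d [90.3 -3.3 -3.9] tool [-0.1152  0.0354  0.0057] rows 1.8
(512.5, -301.1, 45) d [   0.    0. -103.] tool [0.0006 0.0003 0.1373] rows 2.1
```

Emit:
{"name": "servo_tool", "arguments": {
  "rows": [
    [[-0.115,0.0355,0],[0,0,0],0.3],
    [[-0.115,0.0355,0],[0,0,0],0.3],
    [[-0.115,0.0355,0],[0,0,0],0.3],
    [[-0.115,0.0355,0],[0,0,0],0.3],
    [[-0.115,0.0355,0],[0,0,0],0.3]
  ]
}}

```text
clock: 19.65
eef_pos: [510.5, -299.6, 148.4]
tool_rot: [-0.001, 0.167, 0.986, 0.0]
contact_force: [-0.3, 0.3, -0.1]
gripper_width: 38.0
gripper_force: 25.4
```

Emit:
{"name": "servo_tool", "arguments": {
  "rows": [
    [[0,0,0.06],[0,0,0],0.3],
    [[0,0,0.11],[0,0,0],0.3],
    [[0,0,0.137],[0,0,0],0.3],
    [[0,0,0.137],[0,0,0],0.3],
    [[0,0,0.137],[0,0,0],0.3]
  ]
}}

```text
clock: 20.15
eef_pos: [511.0, -300.2, 47.4]
tool_rot: [-0.0, 0.167, 0.986, -0.0]
contact_force: [-0.4, -0.3, 0.0]
gripper_width: 38.4
gripper_force: 25.4
```

Run:
```python
from h import *
for k in range(3): p2,d,c=snap('side','d4')
print(state()['eef_pos'],state()['contact_force'])
p,d,c=snap('scene','s4')
cv2.imwrite('pics/crop4.png',np.hstack([cv2.resize(p2[140:260,160:340],(390,260)),cv2.resize(p[150:270,180:360],(390,260))])[:,:,::-1])
go((512.5,-301.1,33))
```

```text
[ 511.91986423 -300.60450909   48.43097492] [-0.13422166  0.73704524 -0.87605074]
(512.5, -301.1, 33) d [  0.6  -0.6 -15.3] tool [-0.0009 -0.0004  0.0204] rows 0.3
```

View pics/crop4.png

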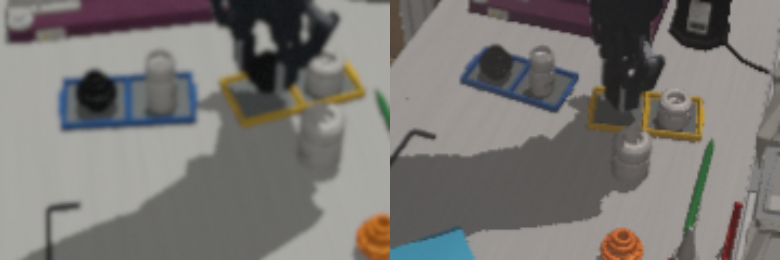

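The squat mandrel stands in the far yellow cell, at (325,70) in the left crop. The hub is over the near cell at (265,75).

Emit:
{"name": "servo_tool", "arguments": {
  "rows": [
    [[0,0,0.008],[0,0,0],0.3],
    [[0,0,0.014],[0,0,0],0.3],
    [[0,0,0.018],[0,0,0],0.3],
    [[0,0,0.02],[0,0,0],0.3],
    [[0,0,0.02],[0,0,0],0.3]
  ]
}}

```text
clock: 20.85
eef_pos: [511.5, -299.9, 32.6]
tool_rot: [0.0, 0.167, 0.986, -0.0]
contact_force: [-3.4, 2.3, 11.9]
gripper_width: 38.3
gripper_force: 26.2
```

Emit:
{"name": "servo_tool", "arguments": {
  "rows": [
    [[0,0,0],[0,0,0],0.05],
    [[0,0,0],[0,0,0],0],
    [[0,0,0],[0,0,0],-0.1],
    [[0,0,0],[0,0,0],-0.15],
    [[0,0,0],[0,0,0],-0.15]
  ]
}}

```text
clock: 21.35
eef_pos: [511.4, -300.0, 31.6]
tool_rot: [-0.0, 0.167, 0.986, 0.0]
contact_force: [0.0, 0.5, -0.2]
gripper_width: 49.2
gripper_force: 0.0
```

Emit:
{"name": "servo_tool", "arguments": {
  "rows": [
    [[0,0,-0.03],[0,0,0],-0.15],
    [[0,0,-0.08],[0,0,0],-0.15],
    [[0,0,-0.14],[0,0,0],-0.15],
    [[0,0,-0.16],[0,0,0],-0.3],
    [[0,0,-0.16],[0,0,0],-0.3]
  ]
}}

```text
clock: 21.85
eef_pos: [512.5, -300.7, 154.6]
tool_rot: [0.002, 0.167, 0.986, -0.001]
contact_force: [-0.1, -0.6, 0.3]
gripper_width: 55.0
gripper_force: 0.0
```

Emit:
{"name": "servo_tool", "arguments": {
  "rows": [
    [[0.19,-0.02,0],[0,0,0],-0.3],
    [[0.19,-0.02,0],[0,0,0],-0.3],
    [[0.19,-0.02,0],[0,0,0],-0.3],
    [[0.19,-0.02,0],[0,0,0],-0.3],
    [[0.19,-0.02,0],[0,0,0],-0.3]
  ]
}}

```text
clock: 22.35
eef_pos: [371.2, -267.1, 151.3]
tool_rot: [-0.0, 0.167, 0.986, 0.0]
contact_force: [-0.5, -0.4, -0.1]
gripper_width: 55.4
gripper_force: 0.0
```

Run:
```python
from h import *
p2,d2,c2=snap('side','d5'); p,d,c=snap('scene','s5')
cv2.imwrite('pics/crop5.png',np.hstack([cv2.resize(p2[140:260,160:340],(390,260)),cv2.resize(p[150:270,180:360],(390,260))])[:,:,::-1])
for d,c,f in((d2,c2,'side'),(d,c,'scene')):
    P=cloud(c,d)
    for n,t in dict(bh=(449,-155),slim=(475,-211),yh=(512,-301),squat=(552,-348),stout=(459,-370.5)).items():
        q=P.reshape(-1,3); m=(np.hypot(q[:,0]-t[0],q[:,1]-t[1])<28)&(q[:,2]>17)&(q[:,2]<75)
        if m.sum()<20: print(f,n,'hidden'); continue
        q=q[m]; zt=np.percentile(q[:,2],97); k=q[q[:,2]>zt-5]; print(f,n,zt.round(1),((k.max(0)+k.min(0))/2)[:2].round(1))
```

```text
side bh 43.2 [ 449.9 -158. ]
side slim 60.4 [ 473.7 -213.3]
side yh 43.6 [ 514.5 -301.9]
side squat 38.8 [ 551.9 -349.1]
side stout 53.4 [ 460.1 -369.4]
scene bh 41.5 [ 444.1 -153.8]
scene slim 58.8 [ 472.1 -212.6]
scene yh 41.0 [ 513.  -302.2]
scene squat 36.5 [ 552.1 -348.6]
scene stout 51.9 [ 459.4 -370.8]
```

View pics/crop5.png

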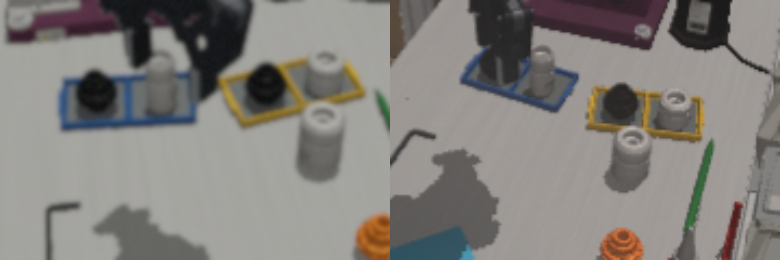

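All four parts stand upright in their cells: their tops sit about 3 mm above where they were on the bench. The stout mandrel has not moved and the robot touches nothing, so I hand in.

```bash
python3 -c "from cell import *; print(job_done())"
```

```text
the job is handed in; nothing more can be done
None
```

I handed the job in at about 22 s on the robot clock. The slim mandrel and one hub stand in the blue tray, and the squat mandrel and the other hub in the yellow; the stout mandrel was not moved, and there was no sign of contact with the press.

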